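# Clear the soldering corner: tiles and burr cases in one column

## Robot

A 6-joint arm with a two-finger parallel gripper is mounted at the origin on the work surface. World frame = base frame: x ahead of the robot, y to its left, z up, the work surface at z = 0. Lengths are in m, angles in rad, forces in N, time in s.
With the tool pointing down it reaches from about 0.275 to 0.825 m from the base axis. Payload 4.9 kg.
Tool frame: the origin (TCP) lies midway between the tips of the shut fingers; the grasp point (between the pads) lies 19 mm behind it (bot.grip_depth is the distance from the TCP to the grasp point, in m); z points along the fingers, y is the line along which they close (so a half turn about z gives the same grasp; the last joint's range is limited). The gripper opens to 85 mm and grips with 20 to 120 N. Pads are 22 mm wide; open, the fingers measure 114 mm over their backs; the gripper's body (76 mm by 85 mm) begins 54 mm behind the grasp point. The pads swing forward as they close: fully open they stand 13 mm farther back than shut.
Start: joints at [-1.413, 0.326, -0.193, 1.052, 0, 1.437], TCP at [0.158, -0.527, 0.231] pointing down, gripper open.
Joint ranges: [-2.65, 2.65], [-0.97, 1.79], [-1.3, 1.35], [-1.93, 2.1], [-1.47, 1.37], [-3.14, 3.14]. Speed limits (rad/s): [2.57, 2.57, 3.14, 3.14, 3.14, 3.14].

## Interface

Orientations are given as a unit quaternion [w, x, y, z].
In Python, from cell import bot gives the robot as it stands. Calls block until the motion is done:
- bot.move_pose(position, orientation): joint-space move of the TCP to a pose.
- bot.move_linear(position, speed=0.15, rotation=None, until_force=None): straight line of the TCP; rotation=None keeps the orientation; speed is the mean speed in m/s. With until_force (N) it stops when the force on the tool has changed by that much, and returns True; else False.
- bot.goto_joints(angles): joint-space move.
- bot.set_gripper(opening, grasp_force=None): opening from 0.0 (shut) to 1.0 (fully open); grasp_force is the grip in N (None keeps the last); returns when the fingers have stopped.
- bot.wait(seconds).
- bot.solve_ik(position, orientation): joint angles nearest the present ones, or None.
- bot.camera(name): name is "scene" or "side" or "wrist"; returns the picture (420x560x3 uint8, red, green, blue); there is no depth.
- bot.calibration(name): a dict with "mtx" (3x3 intrinsics, pixels), "extrinsics" (4x4, takes a point from world to camera coordinates); the wrist camera has in their place "hand_eye" (4x4, takes a point from camera to tool coordinates, whose origin is the TCP and whose axes are the flange's). Camera axes: x right, y down, z forward; pixel columns grow to the right and rows downward; lengths in m; the calibration is good to about 2 mm. A picture is of the moment at which its call begins: read the wrist's pose just before it. calibration takes no time and is no camera call.
A pose or a line that the arm cannot do raises bot.PlanningError and nothing moves.
- bot.close_job(): hands the job in; it is judged then, once.
Trained networks look in the newest picture that a camera, given by its name, has taken for a name from the list of things; names that differ only in an ending like _2 or _b are one class to them, and where a whole thing is asked for, a point or a joint stands for the part that bears it (a point fixed in the world has none). Each returns a list of dicts, best first, with "confidence" (0 to 1); they miss things now and then, are a little off and sometimes report something else, mostly with a low value. They report only what shows in the picture. A call takes as long as a camera call.
- bot.search_frame(camera, thing): "bbox" ([left, top, width, height] in pixels, round what is visible of it).
Readings, each from a call of its own:
- bot.read_clock(): time.
- bot.read_joint_positions(): joint angles.
- bot.read_joint_vel(): joint speeds.
- bot.read_joint_efforts(): joint torques, N m.
- bot.read_position(): TCP position.
- bot.read_tool_rot(): TCP orientation.
- bot.read_ft_force(): force on the tool from outside, world axes, zero at the start.
- bot.read_moment(): the same for the moment, N m.
- bot.read_gripper_width(): opening from 0.0 (shut) to 1.0 (fully open).
- bot.read_finger_force(): force on a finger pad.
Only numpy, scipy, OpenCV 4.12 (cv2) and the standard library are available. Lean on these libraries where they do the work, as an engineer would, in place of code of your own. Each camera call takes 0.05 s, during which the arm holds its last target. There are 200 camera calls.

## Task

Clear the soldering corner: put every chipped ceramic tile in the scrap tray, pile all the sound tiles flat inside the white outline on the cork board, and stack all the closed burr cases on top of that pile. Make it one straight column, every piece squarely centred on the outline with its long side along the outline's long side, the tiles and the cases each in any order; leave the jars, the ring block and the tools where they are.

Things in the scene. Friction and masses are not known exactly. Their poses are not given: they have to be found in the camera images.
- board: tan cork board fixed to the green bench, 170 (its x) x 140 (its y) x 10 mm; origin: centre of the underside. White painted outline in its middle, outside 88 mm along x and 64 mm along y.
- mark (a point): centre of the white outline, on the board's top face (10 mm above the bench); axes as the board's
- scrap: dark steel open scrap tray fixed to the bench, outside 180 (its x) x 150 (its y) x 35 mm high, walls and floor 4 mm; origin: centre of the underside
- scrap_in (a point): centre of the scrap tray's inner floor, axes as the tray's
- tile0: sound white ceramic soldering tile with small holes, a whole rectangle 76 (its x) x 52 (its y) x 14 mm, 0.1 kg; origin: centre of the underside, z up. Either face may lie up at the end. May be absent (None).
- tile1: sound white ceramic soldering tile with small holes, a whole rectangle 76 (its x) x 52 (its y) x 14 mm, 0.1 kg; origin: centre of the underside, z up. Either face may lie up at the end. May be absent (None).
- tile2: sound white ceramic soldering tile with small holes, a whole rectangle 76 (its x) x 52 (its y) x 14 mm, 0.1 kg; origin: centre of the underside, z up. Either face may lie up at the end. May be absent (None).
- chipped0: chipped white ceramic soldering tile: as a sound tile, 76 x 52 x 14 mm, but with the corner at +x, +y broken off (a piece 26 mm long in x and 22 mm wide in y is missing, so the full 52 mm width runs from x = -38 to x = +12 mm). Origin: centre of the underside of the whole outline, z up. May be absent (None).
- chipped1: chipped white ceramic soldering tile: as a sound tile, 76 x 52 x 14 mm, but with the corner at +x, +y broken off (a piece 26 mm long in x and 22 mm wide in y is missing, so the full 52 mm width runs from x = -38 to x = +12 mm). Origin: centre of the underside of the whole outline, z up. May be absent (None).
- case0: closed red burr case, a plain rigid box with a paper label on its lid, 72 (its x) x 50 (its y) x 32 mm high, 0.14 kg, stays shut; origin: centre of the underside, z up. May be absent (None).
- case1: closed blue burr case, a plain rigid box with a paper label on its lid, 72 (its x) x 50 (its y) x 32 mm high, 0.14 kg, stays shut; origin: centre of the underside, z up. May be absent (None).
- case2: closed yellow burr case, a plain rigid box with a paper label on its lid, 72 (its x) x 50 (its y) x 32 mm high, 0.14 kg, stays shut; origin: centre of the underside, z up. May be absent (None).
- case3: closed black burr case, a plain rigid box with a paper label on its lid, 72 (its x) x 50 (its y) x 32 mm high, 0.14 kg, stays shut; origin: centre of the underside, z up. May be absent (None).
- flux: small flux jar with a white cap, 40 mm across, 45 mm high, among the tiles and cases; bystander, leave it alone; origin: centre of the underside
- clamp: small black rubber ring-holding block with a brass button, 50 x 30 x 24 mm, among the tiles and cases; bystander, leave it alone; origin: centre of the underside
- mallet: white-headed mallet lying at the right of the bench, 240 mm long; bystander, leave it alone
- file: hand tool with a handle, 200 mm long, lying at the left of the bench; bystander, leave it alone

How it is judged:
By the outcome, as a careful person would: the job done as asked, in the order asked, and still so for the second after the job is handed in, with the robot touching nothing.
Of tile0, tile1, tile2 only 2 to 3 are there at a start; the rules pass over those that are not, and their reading is None.
Of chipped0, chipped1 only 1 to 2 are there at a start; the rules pass over those that are not, and their reading is None.
Of case0, case1, case2, case3 only 3 to 4 are there at a start; the rules pass over those that are not, and their reading is None.
At some moment in a run one of chipped0, chipped1, case0, case1, case2, case3 may be knocked a few centimetres aside while the robot is not near it.
Once in a run the grip may slacken for a moment while it holds something.
It also fails if it takes over 210 s, if anything falls off the work surface, if the arm or the gripper's body presses on something with over 40 N, if the wrist force passes 120 N, or if a joint passes its speed limit or range.

## Working session

There is one attempt and no reset: what is moved stays moved. The work goes in short steps, each a Python script; the robot and the scene stay as the last script left them, time stands still between calls to the robot, and variables do not carry over. Pictures are saved under pics/ and viewed, at most 14 in all, crops included, and the job is handed in when it is done.

```bash
ls; mkdir -p pics
python3 - <<'E'
from cell import bot
import cv2,numpy as np
np.set_printoptions(precision=3,suppress=True)
for n in ("scene","side","wrist"):
    im=bot.camera(n); cv2.imwrite(f"pics/{n}0.png",im[:,:,::-1])
    c=bot.calibration(n); print(n,c)
    for t in ["tile0","chipped0","case0","case1","case2","case3","board","scrap","flux","clamp"]:
        r=bot.search_frame(n,t); print(t,[(np.round(d["bbox"]).tolist(),round(d["confidence"],2)) for d in r])
print(bot.read_clock(),bot.read_position(),bot.read_tool_rot())
E
```

```text
pics
scene {'mtx': array([[483.228,   0.   , 277.105],
       [  0.   , 483.228, 212.151],
       [  0.   ,   0.   ,   1.   ]]), 'extrinsics': array([[ 0.382,  0.924, -0.003, -0.206],
       [ 0.705, -0.294, -0.645, -0.353],
       [-0.597,  0.244, -0.764,  1.637],
       [ 0.   ,  0.   ,  0.   ,  1.   ]])}
tile0 [([305.0, 176.0, 26.0, 24.0], 0.88), ([209.0, 204.0, 28.0, 28.0], 0.73), ([220.0, 233.0, 31.0, 32.0], 0.69)]
chipped0 [([164.0, 250.0, 25.0, 31.0], 0.64), ([293.0, 248.0, 18.0, 29.0], 0.63)]
case0 [([236.0, 263.0, 27.0, 35.0], 0.97), ([254.0, 188.0, 28.0, 28.0], 0.92), ([268.0, 218.0, 26.0, 29.0], 0.9), ([413.0, 181.0, 31.0, 17.0], 0.64), ([292.0, 246.0, 19.0, 32.0], 0.63)]
case1 [([236.0, 263.0, 27.0, 35.0], 0.97), ([254.0, 188.0, 28.0, 28.0], 0.92), ([268.0, 218.0, 26.0, 29.0], 0.9), ([413.0, 181.0, 31.0, 17.0], 0.64), ([292.0, 246.0, 19.0, 32.0], 0.63)]
case2 [([236.0, 263.0, 27.0, 35.0], 0.97), ([254.0, 188.0, 28.0, 28.0], 0.92), ([268.0, 218.0, 26.0, 29.0], 0.9), ([413.0, 181.0, 31.0, 17.0], 0.64), ([292.0, 246.0, 19.0, 32.0], 0.63)]
case3 [([236.0, 263.0, 27.0, 35.0], 
[... 1374 characters left out ...]
0, 27.0], 0.6)]
scrap [([192.0, 286.0, 116.0, 100.0], 0.66), ([313.0, 194.0, 30.0, 21.0], 0.44)]
flux [([295.0, 166.0, 22.0, 14.0], 0.56), ([196.0, 220.0, 15.0, 25.0], 0.5)]
clamp [([195.0, 277.0, 23.0, 20.0], 0.74), ([196.0, 218.0, 17.0, 25.0], 0.31)]
wrist {'mtx': array([[315.817,   0.   , 274.119],
       [  0.   , 315.817, 204.749],
       [  0.   ,   0.   ,   1.   ]]), 'hand_eye': array([[-0.001, -0.961, -0.277,  0.07 ],
       [ 1.   , -0.001, -0.001, -0.001],
       [ 0.001, -0.277,  0.961, -0.142],
       [ 0.   ,  0.   ,  0.   ,  1.   ]])}
tile0 []
chipped0 []
case0 []
case1 []
case2 []
case3 []
board []
scrap []
flux []
clamp []
1.65 [ 0.158 -0.527  0.231] [0.    0.989 0.145 0.   ]
```

View pics/scene0.png

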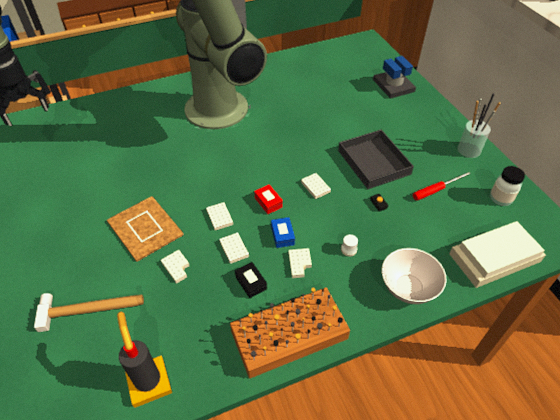

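View pics/side0.png

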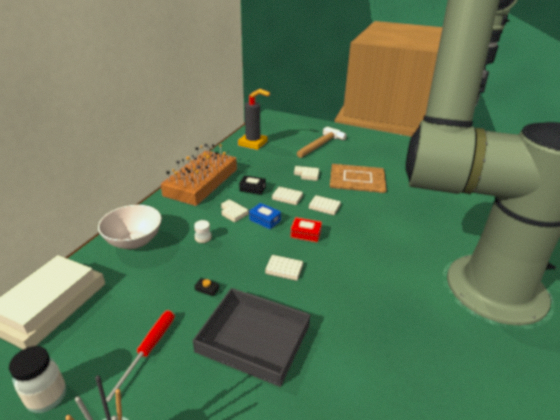

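The scene picture shows three sound tiles at (317,186), (219,216) and (234,248). Chipped ones are at (175,266) and (300,262), with cases red (268,198), blue (283,232) and black (250,280). The board is at (145,228) and the tray at (378,158). The side view agrees with this.

```bash
cat > h.py <<'E'
from cell import bot
import cv2,numpy as np
from scipy.spatial.transform import Rotation as R
np.set_printoptions(precision=4,suppress=True)
def quat(psi):   # tool down, tool x at yaw psi
    return np.array([0,np.cos(psi/2),np.sin(psi/2),0])
def near(psi,xy,half=True):   # equivalent yaw that keeps joint 6 near its middle
    p=np.pi if half else 2*np.pi
    c=np.pi+np.arctan2(xy[1],xy[0]); return psi+p*np.round((c-psi)/p)
def back(uv,K,T,z):  # pixels -> world at height z ; T camera->world
    uv=np.atleast_2d(uv).astype(float)
    d=np.c_[(uv-K[[0,1],[2,2]])/K[[0,1],[0,1]],np.ones(len(uv))]@T[:3,:3].T
    return (T[:3,3]+d*((z-T[2,3])/d[:,2])[:,None])[:,:2]
def fixed(name,uv,z):
    c=bot.calibration(name); return back(uv,c["mtx"],np.linalg.inv(c["extrinsics"]),z)
W=bot.calibration("wrist"); OFF=W["hand_eye"][0,3]
def look(xy,psi,ztcp):   # camera straight above xy; returns picture, camera->world
    e=np.array([np.cos(psi),np.sin(psi)])*OFF
    bot.move_pose([xy[0]-e[0],xy[1]-e[1],ztcp],quat(psi)); bot.wait(0.15)
    p=bot.read_position(); q=np.array(bot.read_tool_rot())
    T=np.eye(4); T[:3,:3]=R.from_quat(q[[1,2,3,0]]).as_matrix(); T[:3,3]=p
    return bot.camera("wrist"),T@W["hand_eye"]
def masks(im):
    f=im.astype(float); r,g,b=f[...,0],f[...,1],f[...,2]
    hsv=cv2.cvtColor(im,cv2.COLOR_RGB2HSV)
    return {"obj":~((g>1.3*r)&(g>1.1*b)), "white":(hsv[...,1]<90)&(hsv[...,2]>120)}
def rects(im,T,z,kind="obj"):
    m=masks(im)[kind].astype(np.uint8)*255
    m=cv2.morphologyEx(m,cv2.MORPH_OPEN,np.ones((3,3)))
    out=[]
    for c in cv2.findContours(m,cv2.RETR_EXTERNAL,cv2.CHAIN_APPROX_NONE)[0]:
        if cv2.contourArea(c)<300: continue
        w=back(c[:,0],W["mtx"],T,z)
        bx=cv2.boxPoints(cv2.minAreaRect((w*1000).astype(np.float32)))/1000
        e1,e2=bx[1]-bx[0],bx[2]-bx[1]; l=e1 if np.hypot(*e1)>np.hypot(*e2) else e2
        out.append(dict(c=bx.mean(0),yaw=np.arctan2(l[1],l[0])%np.pi,dim=sorted([np.hypot(*e1),np.hypot(*e2)])[::-1],
            area=cv2.contourArea((w*1000).astype(np.float32))/1e6,cm=np.array(cv2.moments((w*1000).astype(np.float32))["m10"]) if 0 else w.mean(0),w=w))
    return out
def measure(xy,psi,ztop,kind="obj",h=0.16,save=None):
    im,T=look(xy,psi,ztop+h)
    if save: cv2.imwrite(f"pics/{save}.png",im[:,:,::-1])
    rs=rects(im,T,ztop,kind)
    return min(rs,key=lambda r:np.hypot(*(r["c"]-xy))) if rs else None
E
python3 - <<'E'
from h import *
for n,uv,z in [("tileA",(318,187),.01),("tileB",(223,217),.01),("tileC",(235,249),.01),("chA",(176.5,265.5),.01),("chB",(302,262),.01),("red",(268,201),.016),("blue",(282,232),.016),("black",(250,280),.016),("board",(144.5,228),.005),("tray",(376,159),.017),("flux",(349.5,245.5),.022),("clamp",(379,202),.012)]:
    p=fixed("scene",uv,z)[0]; print(n,p,np.hypot(*p))
m=fixed("scene",(144.5,227),.01)[0]
r=measure(m,near(0,m),.01,"white",save="w_mark"); print({k:r[k] for k in("c","yaw","dim","area")})
a=fixed("scene",(176.5,265.5),.01)[0]
r=measure(a,near(0,a),.014,save="w_chA"); print({k:r[k] for k in("c","yaw","dim","area","cm")}); print(bot.read_clock())
cv2.imwrite("pics/two.png",np.hstack([cv2.resize(cv2.imread(f"pics/{n}.png"),(400,300)) for n in("w_mark","w_chA")]))
E
```

```text
tileA [0.4719 0.1554] 0.4968613184837672
tileB [ 0.4735 -0.1314] 0.4913557451466767
tileC [ 0.5873 -0.1366] 0.6029374001658034
chA [ 0.579 -0.289] 0.6471568293341647
chB [0.6903 0.0063] 0.6903648663870514
red [0.4715 0.0013] 0.47154335855332996
blue [ 0.587 -0.005] 0.5870302172084971
black [ 0.6935 -0.1345] 0.7063934210350525
board [ 0.4248 -0.3373] 0.542405853070447
tray [0.4408 0.3624] 0.5705882887009345
flux [0.6979 0.1357] 0.7110153982951856
clamp [0.5905 0.2865] 0.6563438595173609
{'c': array([ 0.4204, -0.3369], dtype=float32), 'yaw': np.float32(0.2768062), 'dim': [np.float32(0.08908815), np.float32(0.06510577)], 'area': 0.0056386396343545055}
{'c': array([ 0.578, -0.288], dtype=float32), 'yaw': np.float32(0.2478985), 'dim': [np.float32(0.07787448), np.float32(0.053968057)], 'area': 0.003524586707890965, 'cm': array([ 0.5749, -0.2909])}
4.6
```

View pics/two.png

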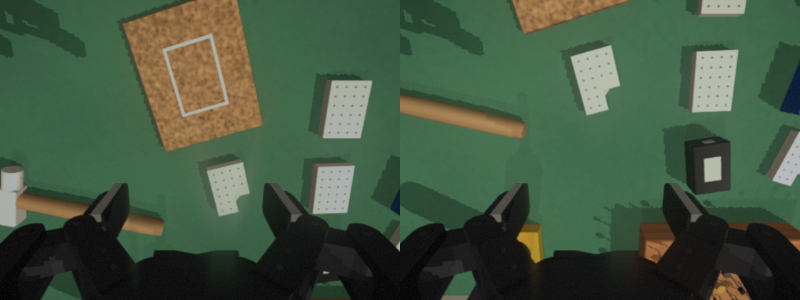

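The wrist views are clear: the outline is at about (196,75) in the left half and the chipped tile, notch at lower right, at (595,80) in the right half. Both fit their given sizes. Next I measure the tray and move the first chipped tile, probing the bench height with the open fingers.

```bash
cat >> h.py <<'E'
def ex(a): return np.array([np.cos(a),np.sin(a)])
def find(xy,ztop,dim,h=0.16,kind="obj"):
    """two looks, the second one turned as the grasp will be"""
    r=measure(xy,near(0,xy),ztop,kind,h)
    r=measure(r["c"],near(r["yaw"],r["c"]),ztop,kind,h)
    print("found",r["c"],round(float(r["yaw"]),4),np.array(r["dim"])*1000,"area",r["area"]*1e6)
    assert abs(r["dim"][0]-dim[0])<.006 and abs(r["dim"][1]-dim[1])<.006,"size"
    return r
def grasp(xy,yaw,z,force=50,opening=0.8,probe=False):
    psi=near(yaw,xy)
    bot.set_gripper(opening)
    bot.move_pose([*xy,z+.08],quat(psi))
    if probe:
        hit=bot.move_linear([*xy,-.02],speed=.04,until_force=4); p=bot.read_position(); print("probe",hit,p)
        z=p[2]+.004; 
    bot.move_linear([*xy,z],speed=.1)
    bot.set_gripper(0.3,force); print("grip",bot.read_gripper_width(),bot.read_finger_force(),"z",z)
    bot.move_linear([*xy,z+.12],speed=.2); print("lifted",bot.read_gripper_width(),bot.read_finger_force())
    return z,psi
def place(xy,yaw,z,zup=.1,opening=0.78,half=True):
    psi=near(yaw,xy,half)
    bot.move_pose([*xy,z+zup],quat(psi)); print("before drop",bot.read_gripper_width(),bot.read_finger_force())
    bot.move_linear([*xy,z+.02],speed=.15)
    hit=bot.move_linear([*xy,z],speed=.04,until_force=6); print("place",hit,bot.read_position())
    bot.set_gripper(opening); bot.wait(.15)
    bot.move_linear([*xy,z+zup],speed=.2)
E
python3 - <<'E'
from h import *
t=np.array([.4408,.3624]); r=measure(t,near(0,t),.035,"obj",.2,save="w_tray"); print("tray",r["c"],r["yaw"],r["dim"])
a=np.array([.578,-.288]); r=find(a,.014,(.076,.052))
d=r["cm"]-r["c"]; s=np.sign(d@ex(r["yaw"])); print("cm",d@ex(r["yaw"]),s)
g=r["c"]+s*.013*ex(r["yaw"])
print(grasp(g,r["yaw"],.02,probe=True)); print(bot.read_clock())
im=bot.camera("wrist"); cv2.imwrite("pics/w1.png",im[:,:,::-1])
cv2.imwrite("pics/two2.png",np.hstack([cv2.resize(cv2.imread(f"pics/{n}.png"),(400,300)) for n in("w_tray","w1")]))
E
```

```text
tray [0.4331 0.3614] 0.018345024 [np.float32(0.17896019), np.float32(0.14934087)]
found [ 0.5765 -0.2869] 0.2535 [77.5431 53.7616] area 3510.4090118175372
cm -0.00346361002726897 -1.0
probe True [ 0.5639 -0.2901 -0.0072]
grip 0.5933379374761534 54.932191918910576 z -0.003175963527493022
lifted 0.5985052542058392 53.22618305683136
(np.float64(-0.003175963527493022), np.float64(3.395057113962718))
14.75
```

View pics/two2.png

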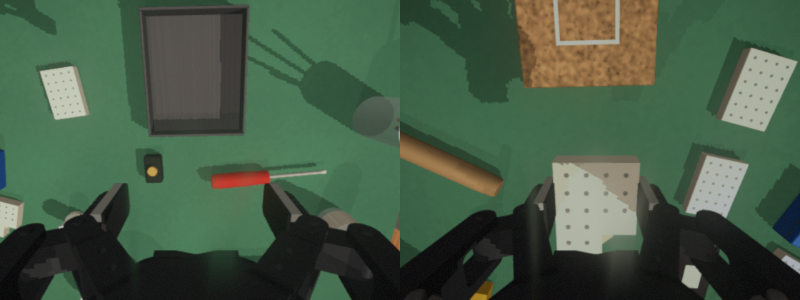

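The left half shows the tray, long side upright, at (195,70). The right half shows the chipped tile held level between the pads at (598,205). I place it in the tray and do the second one.

```bash
cat >> h.py <<'E'
TRAY=np.array([.4331,.3614]); TYAW=.018; ZG=-.0025
def scrap(s_tool,dx):  # s_tool: tile centre lies s_tool*13 mm along tool x from the grip
    psi=near(TYAW,TRAY); tgt=TRAY+dx*ex(TYAW)-s_tool*.013*ex(psi)
    bot.move_pose([*TRAY,.15],quat(psi))
    place(tgt,TYAW,.004+ZG+.002,zup=.13,opening=.75)
E
python3 - <<'E'
from h import *
scrap(-1,-.043)
a=np.array([.6903,.0063]); r=find(a,.014,(.076,.052))
d=r["cm"]-r["c"]; s=np.sign(d@ex(r["yaw"])); print("cm",d@ex(r["yaw"]),s)
z,psi=grasp(r["c"]+s*.013*ex(r["yaw"]),r["yaw"],ZG)
st=-s*np.sign(ex(psi)@ex(r["yaw"])); print("st",st)
scrap(st,.043)
im,_=look(TRAY,near(TYAW,TRAY),.22); cv2.imwrite("pics/tr2.png",im[:,:,::-1]); print(bot.read_clock())
E
```

```text
before drop 0.593048010653414 53.15694272518158
place False [0.377  0.3603 0.0033]
found [0.687  0.0034] 2.8516 [76.6797 53.8697] area 3517.943089217344
cm 0.003392737509026838 1.0
grip 0.5945636965923118 53.762032985687256 z -0.0025
lifted 0.595382825322293 53.17627429962158
st -1.0
before drop 0.5924139082288326 53.13429594039917
place True [0.4626 0.3617 0.0029]
30.9
```

View pics/tr2.png

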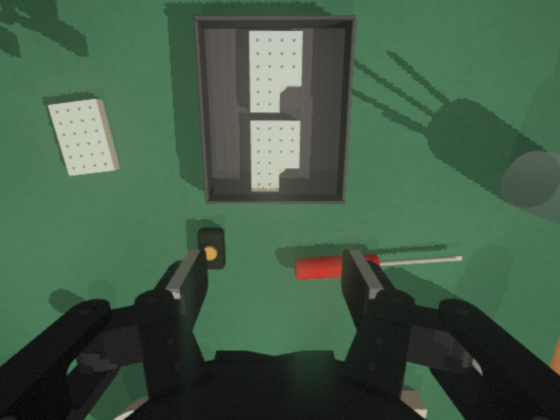

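Both chipped tiles lie inside the tray, at (275,70) and (275,155). Now I place the first sound tile and check it.

Run:
```python
from h import *
m0=np.array([.4204,-.3369]); p=near(.277,m0)
a=np.array([.4735,-.1314])
for i in range(2):
    m=measure(m0,p,.01,"white"); m0=m["c"]; p=near(m["yaw"],m0); print("mark",m0,m["yaw"],m["dim"])
np.save("mark.npy",[*m0,m["yaw"]])
r=find(a,.014,(.076,.052)); grasp(r["c"],r["yaw"],ZG)
place(m0,m["yaw"],.010+ZG+.0005)
im,T=look(m0,p,.024+.16); cv2.imwrite("pics/s1.png",im[:,:,::-1]); np.save("T1.npy",T)
for k in("white",): print([(q["c"],q["yaw"],q["dim"]) for q in rects(im,T,.024,k)])
print(bot.read_clock())
cv2.imwrite("pics/s1c.png",cv2.resize(im[30:200,180:400,::-1],None,fx=3.5,fy=3.5))
```

```text
mark [ 0.419  -0.3359] 0.27692905 [np.float32(0.0877937), np.float32(0.06498626)]
mark [ 0.419  -0.3358] 0.27588415 [np.float32(0.08808256), np.float32(0.06518972)]
found [ 0.4609 -0.138 ] 3.137 [76.5453 53.564 ] area 4023.1856188015076
grip 0.5989002106015734 52.56313920021057 z -0.0025
lifted 0.59532905307055 52.03204393386841
before drop 0.5923915543272993 52.03484058380127
place True [ 0.4189 -0.3357  0.0085]
[(array([ 0.5507, -0.1447], dtype=float32), np.float32(1.6069556), [np.float32(0.05076166), np.float32(0.031795304)]), (array([ 0.4188, -0.3357], dtype=float32), np.float32(0.2745116), [np.float32(0.08426201), np.float32(0.062368356)])]
42.0
```

View pics/s1c.png

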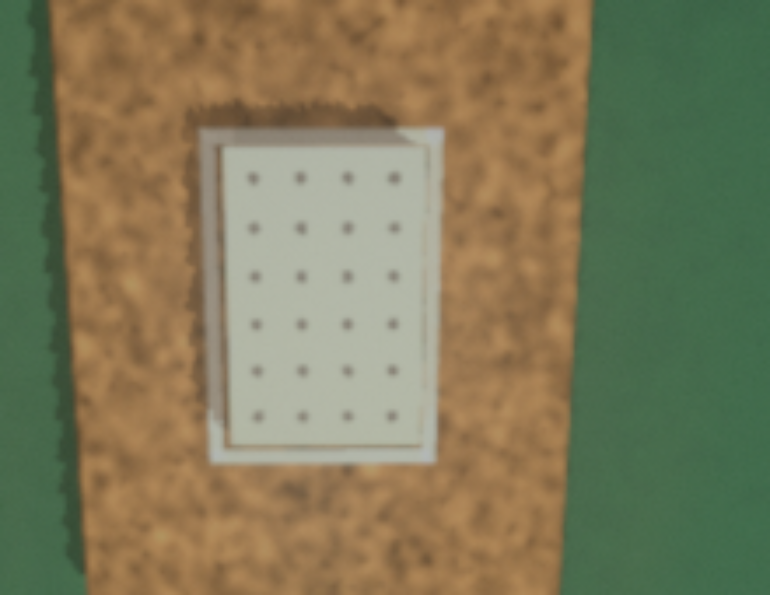

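The tile sits on the outline; its corners are roughly at (222,147), (428,145), (422,445) and (230,447), and the outline's at (199,128) and (437,463). I compute its offset from the corners.

Run:
```python
from h import *
T=np.load("T1.npy"); m=np.load("mark.npy")
f=lambda P:np.array(P)/3.5+[180,30]-0.36
t=back(f([(222,147),(428,145),(422,445),(230,447)]),W["mtx"],T,.024)
o=back(f([(199,128),(443,128),(437,463),(210,464)]),W["mtx"],T,.010)
psi=near(m[2],m[:2]); B=np.c_[ex(psi),ex(psi+np.pi/2)]
for n,q in(("tile",t),("outl",o)): print(n,q.mean(0),((q-m[:2])@B)*1000)
print((t.mean(0)-o.mean(0))@B*1000, (t.mean(0)-m[:2])@B*1000)
for n in(1,2):
    a=(t if n==1 else o); v=a[0]-a[3]+a[1]-a[2]; print(np.arctan2(v[1],v[0])%np.pi)
```

```text
tile [ 0.4183 -0.3348] [[ 37.8329  24.7834]
 [ 38.2254 -27.0208]
 [-36.972  -27.0633]
 [-37.3794  24.7943]]
outl [ 0.4189 -0.3355] [[ 44.1782  31.8873]
 [ 44.0903 -32.0732]
 [-43.8601 -32.641 ]
 [-43.977   31.8119]]
[ 0.3189 -0.8729] [ 0.4267 -1.1266]
0.27609372542052935
0.27953657564355794
```

Only about 1 mm off to the side, so I add a small correction and place the other two tiles.

```bash
cat >> h.py <<'E'
M=np.load("mark.npy"); PSI=near(M[2],M[:2]); TGT=M[:2]+.0006*ex(PSI+np.pi/2)
def check(ztop,name,h=.16):
    im,T=look(M[:2],PSI,ztop+h); np.save(f"T_{name}.npy",T)
    cv2.imwrite(f"pics/{name}.png",cv2.resize(im[10:220,160:420,::-1],None,fx=2.8,fy=2.8)); return im,T
E
python3 - <<'E'
from h import *
for i,a in enumerate([(.5873,-.1366),(.4719,.1554)]):
    r=find(np.array(a),.014,(.076,.052)); grasp(r["c"],r["yaw"],ZG)
    zb=.024+.014*i
    place(TGT,M[2],zb+ZG+.0005)
    im,T=check(zb+.014,f"st{i+2}")
    cs=[(q["c"]-M[:2],q["yaw"]-M[2],q["dim"]) for q in rects(im,T,zb+.014,"white") if np.hypot(*(q["c"]-M[:2]))<.03]; print(cs,bot.read_clock())
a=cv2.imread("pics/st2.png");b=cv2.imread("pics/st3.png"); s=(400,323)
cv2.imwrite("pics/st23.png",np.hstack([cv2.resize(a,s),cv2.resize(b,s)]))
E
```

```text
found [ 0.5774 -0.1365] 0.0354 [76.5713 53.9265] area 4032.0864909994416
grip 0.5905091183239967 53.19331347942352 z -0.0025
lifted 0.5924442284094128 52.49388635158539
before drop 0.5969860569484164 52.48365104198456
place True [ 0.4191 -0.3363  0.0227]
[(array([-0.0003,  0.0001], dtype=float32), np.float32(-0.002574712), [np.float32(0.08073196), np.float32(0.059581816)])] 50.3583
found [0.4595 0.1535] 0.1335 [76.5539 53.9337] area 4039.414639935363
grip 0.5914082139034199 52.571446895599365 z -0.0025
lifted 0.5932899127872816 52.07783818244934
before drop 0.5950228477843235 52.06403195858002
place True [ 0.419  -0.3363  0.0365]
[(array([-0.    ,  0.0005], dtype=float32), np.float32(-0.00047421455), [np.float32(0.078165635), np.float32(0.05715875)])] 60.2667
```

View pics/st23.png

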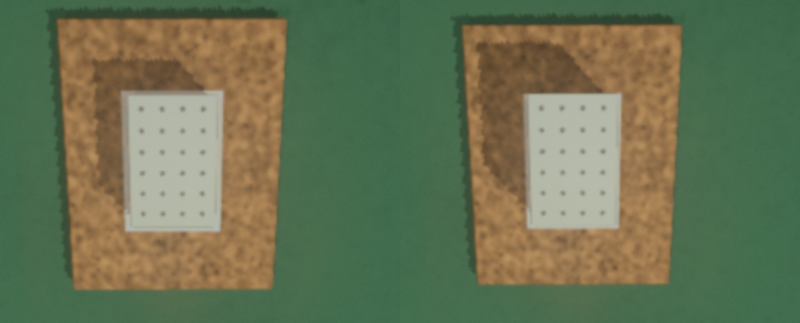

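The pile of three tiles is straight and central, at (175,160) and (573,160). Next come the cases.

```bash
cat >> h.py <<'E'
ZC=.0035
def case(a,zb,name):
    r=measure(np.array(a),near(0,a),.032); r=measure(r["c"],near(r["yaw"],r["c"]),.032)
    r=find(r["c"],.032,(.072,.050)); grasp(r["c"],r["yaw"],ZC)
    place(TGT,M[2],zb+ZC+.0005,zup=.1)
    im,T=check(zb+.032,name)
    # body of the case: pixels that are neither cork nor bench
    print("placed, clock",bot.read_clock()); return im,T
E
python3 - <<'E'
from h import *
case((.4715,.0013),.052,"c1")
E
```

```text
found [0.4623 0.0003] 0.1621 [74.8971 62.458 ] area 4073.2858123236356Traceback (most recent call last):
  File "<stdin>", line 2, in <module>
  File "h.py", line 82, in case
    r=find(r["c"],.032,(.072,.050)); grasp(r["c"],r["yaw"],ZC)
  File "h.py", line 50, in find
    assert abs(r["dim"][0]-dim[0])<.006 and abs(r["dim"][1]-dim[1])<.006,"size"
           ^^^^^^^^^^^^^^^^^^^^^^^^^^^^^^^^^^^^^^^^^^^^^^^^^^^^^^^^^^^^^
AssertionError: size
```

Run:
```python
from h import *
im=bot.camera("wrist"); m=masks(im)["obj"]
a=im[:240,140:420,::-1]; b=np.repeat((m[:240,140:420,None]*255).astype(np.uint8),3,2)
cv2.imwrite("pics/red.png",cv2.resize(np.hstack([a,b]),None,fx=1.4,fy=1.4)); print(im[110:116,200:360:6].min(0)[:, :].tolist())
```

```text
[[71, 115, 82], [71, 113, 82], [72, 113, 82], [73, 113, 83], [73, 112, 82], [58, 83, 59], [62, 83, 60], [65, 83, 60], [69, 83, 62], [184, 58, 48], [186, 59, 49], [186, 104, 91], [189, 193, 174], [190, 193, 174], [189, 193, 174], [189, 169, 150], [188, 58, 48], [187, 57, 46], [79, 108, 77], [82, 115, 83], [80, 115, 83], [78, 115, 85], [78, 115, 82], [76, 115, 84], [74, 115, 82], [72, 114, 82], [71, 115, 83]]
```

View pics/red.png

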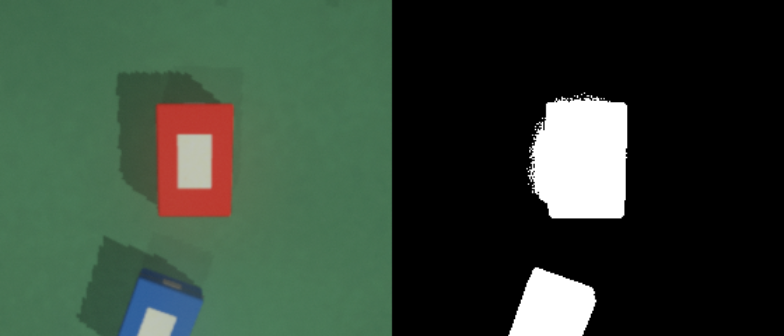

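The red case is at (195,160); its red bounce light in the shadow spoils the mask, so I tighten the green test.

```bash
sed -i 's/~((g>1.3\*r)&(g>1.1\*b))/~((g>1.1*r)\&(g>1.03*b))/' h.py
python3 - <<'E'
from h import *
case((.4623,.0003),.052,"c1")
E
```

```text
found [0.4624 0.0056] 0.1599 [71.3578 51.2054] area 3571.4112246111854
grip 0.5759629584737669 52.43991494178772 z 0.0035
lifted 0.5740874361547208 51.927677392959595
before drop 0.5750476660805549 51.89460754394531
place True [ 0.419  -0.3362  0.0564]
placed, clock 72.125
```

View pics/c1.png

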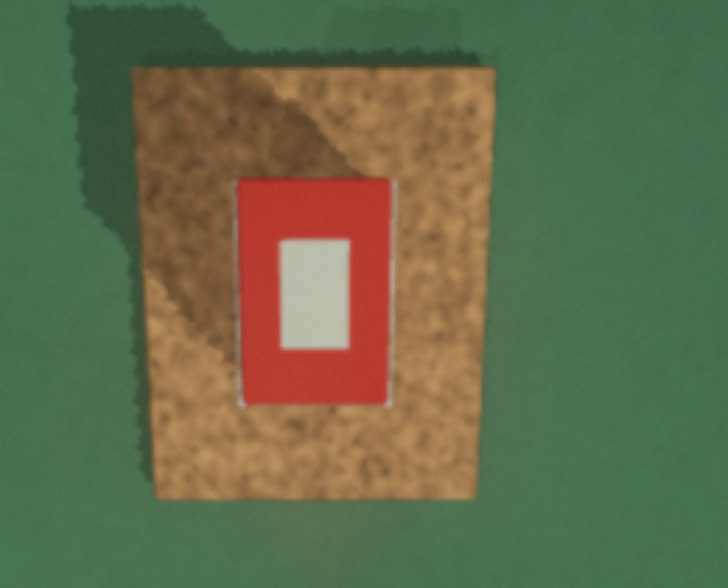

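The red case sits squarely and symmetrically on the pile, at (315,292). Next, blue.

```bash
sed -i 's/z+.12\],speed=.2/z+.19],speed=.25/' h.py
python3 - <<'E'
from h import *
case((.577,-.005),.084,"c2")
E
```

```text
found [ 0.5863 -0.0028] 2.9467 [71.369 50.207] area 3494.1546608627414
grip 0.5735256941446596 53.39885473251343 z 0.0035
lifted 0.5798533301389124 52.672905921936035
before drop 0.5751742400281059 52.65807867050171
place True [ 0.4191 -0.3363  0.0885]
placed, clock 82.5083
```

View pics/c2.png

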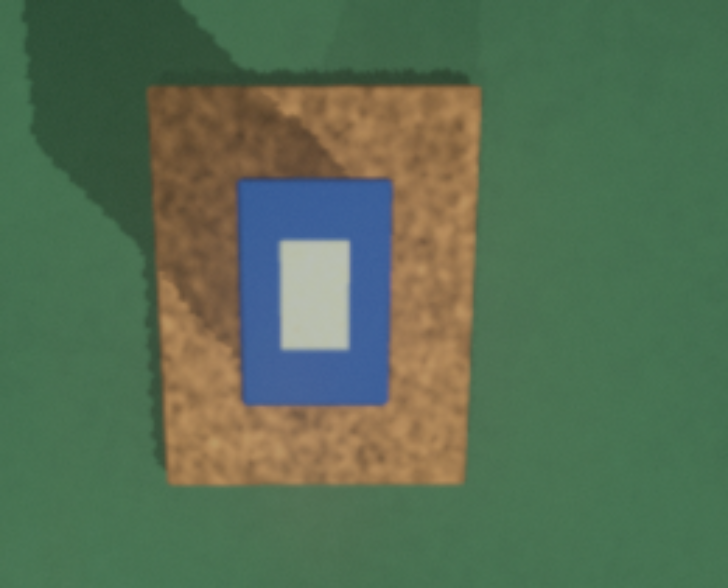

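Blue is at (315,292), the same pixel place as red and so aligned with it. Next, black.

Run:
```python
from h import *
case((.6835,-.1345),.116,"c3")
bot.move_pose([.45,0,.35],quat(np.pi))
for n in("scene","side"): cv2.imwrite(f"pics/end_{n}.png",bot.camera(n)[:,:,::-1])
print([(np.round(d["bbox"]).tolist(),round(d["confidence"],2)) for d in bot.search_frame("scene","case3")])
c=cv2.resize(cv2.imread("pics/c3.png"),(390,315))
a=cv2.resize(cv2.imread("pics/end_side.png"),(390,315)); b=cv2.resize(cv2.imread("pics/end_scene.png")[100:360],(560,260))
b=cv2.copyMakeBorder(b,0,0,0,220,cv2.BORDER_CONSTANT)
cv2.imwrite("pics/end.png",np.vstack([np.hstack([c,a]),b]))
```

```text
found [ 0.6888 -0.1297] 0.0872 [40.6141 30.9655] area 926.7146414560266Traceback (most recent call last):
  File "<stdin>", line 2, in <module>
  File "h.py", line 82, in case
    r=find(r["c"],.032,(.072,.050)); grasp(r["c"],r["yaw"],ZC)
  File "h.py", line 50, in find
    assert abs(r["dim"][0]-dim[0])<.006 and abs(r["dim"][1]-dim[1])<.006,"size"
           ^^^^^^^^^^^^^^^^^^^^^^^^^^^^^^^^^^^^^^^^^^^^^^^^^^^^^^^^^^^^^
AssertionError: size
```

Run:
```python
from h import *
im=bot.camera("wrist"); print(im[114,200:350:5].tolist())
```

```text
[[71, 118, 84], [72, 117, 86], [73, 116, 86], [71, 117, 86], [58, 91, 67], [57, 90, 65], [57, 89, 64], [56, 87, 64], [58, 90, 66], [54, 80, 60], [50, 58, 49], [51, 58, 50], [102, 107, 96], [193, 200, 180], [194, 201, 183], [194, 200, 183], [194, 200, 186], [119, 124, 110], [50, 56, 49], [50, 55, 47], [64, 95, 71], [73, 114, 83], [78, 123, 90], [78, 124, 91], [77, 122, 91], [78, 126, 92], [79, 124, 91], [76, 122, 89], [78, 123, 90], [77, 123, 89]]
```

```bash
sed -i 's/(g>1.03\*b))/(g>1.03*b)\&(g>69))/' h.py
python3 - <<'E'
from h import *
case((.6888,-.1297),.116,"c3")
bot.move_pose([.45,0,.35],quat(np.pi))
for n in("scene","side"): cv2.imwrite(f"pics/end_{n}.png",bot.camera(n)[:,:,::-1])
c=cv2.resize(cv2.imread("pics/c3.png"),(390,315))
a=cv2.resize(cv2.imread("pics/end_side.png"),(390,315)); b=cv2.imread("pics/end_scene.png")[100:360]
b=cv2.copyMakeBorder(b,0,0,0,220,cv2.BORDER_CONSTANT)
cv2.imwrite("pics/end.png",np.vstack([np.hstack([c,a]),b]))
E
```

```text
found [ 0.6907 -0.1321] 0.1613 [69.9533 48.8945] area 3331.857011083979
grip 0.5769448424458905 54.02506113052368 z 0.0035
lifted 0.5777093343377968 53.464760184288025
before drop 0.5786280359424496 53.4658420085907
place True [ 0.4192 -0.3364  0.1207]
placed, clock 94.4917
```

View pics/end.png

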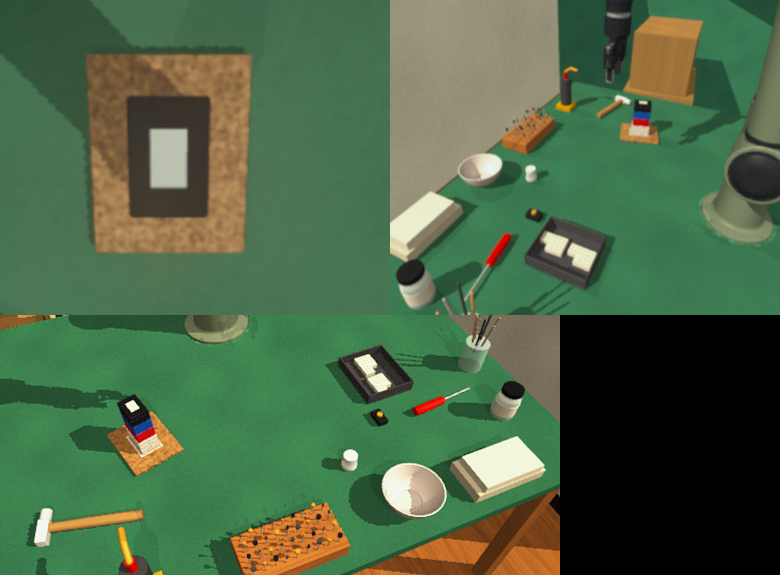

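The column is straight, with black on top at (168,157), both chipped tiles are in the tray at (568,248), and no pieces are left on the bench. I hand it in.

```bash
python3 -c "
from cell import bot
print(bot.read_clock(), bot.close_job())"
```

```text
the job is handed in; nothing more can be done
95.8167 None
```

I handed the job in at 95.8 s: both chipped tiles are in the scrap tray, and the three sound tiles with the red, blue and black cases on top stand as one straight column, within about 1 mm of the outline's centre by the wrist camera; the jars, the ring block and the tools were not handled.

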